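# Swing the pencil vise to its mark and clamp it again

### The arm

A 6-joint arm with a two-finger parallel gripper is mounted at the origin on the work surface. World frame = base frame: x ahead of the robot, y to its left, z up, the work surface at z = 0. Lengths are in m, angles in rad, forces in N, time in s.
With the tool pointing down it reaches from about 0.35 to 0.975 m from the base axis. Payload 4.9 kg.
Tool frame: the origin (TCP) lies on the centre line of the jaws, within the pads' length; the fingertips stand 14 mm ahead of it and the grasp point (between the pads) lies 5 mm behind it; z points along the fingers, y is the line along which they close (so a half turn about z gives the same grasp; the last joint's range is limited). The gripper opens to 85 mm and grips with 20 to 120 N. Pads are 22 mm wide; open, the fingers measure 114 mm over their backs; the gripper's body (76 mm by 85 mm) begins 54 mm behind the grasp point. The pads swing forward as they close: fully open they stand 13 mm farther back than shut.
Start: joints at [-1.252, 0.053, 1.613, -0, 1.476, -0.119], TCP at [0.265, -0.566, 0.245] pointing down, gripper open.
Joint ranges: [-3.01, 3.01], [-1.01, 2.22], [0.06, 2.58], [-1.02, 4.17], [0.09, 2.62], [-3.14, 3.14]. Speed limits (rad/s): [2.57, 2.57, 3.14, 3.14, 3.14, 3.14].

### API

Orientations are given as a unit quaternion [w, x, y, z].
In Python, from plant import * gives the robot as it stands.
- The arm moves only by the tool send_rows, never from a script. Its argument "steps" is a list of rows, each an object with "translation": the shift along the tool's x, y, z in cm, a list of three; "delta_rot": the turn, a rotation vector about the tool's x, y, z in rad, a list of three; "jaw": the finger opening in cm, from 0 to 8.54. In form: [{"translation": [dx, dy, dz], "delta_rot": [rx, ry, rz], "jaw": jaw}, ...]. A call has exactly 8 rows; each row is the pose to reach, as a shift and turn from the pose commanded when the call began, along the tool's axes at that moment; what a row does not reach only later rows make up. A row lasts 1/10 s, in which the tool goes at most 50 mm and 8.59 degrees, less where a joint would pass 70% of its speed; a pose out of reach is approached as far as the arm can. A call with a gripper value outside its range is refused whole. The fingers move at their own pace and stop on an object; the grip force is fixed at half the most. Time passes only in rows, so rows that repeat a pose let the fingers close, or fill a call up. It gives the time, the measured TCP pose, the force, the opening and the grip force at its end, in the units of the state.
- state(): the state, without advancing time (a new reading comes with each control period).
- grab_frame(name): name is "scene" or "side" or "wrist"; returns a dict with "pixels" (400x640x3 uint8, blue, green, red), "range_z" (400x640 float32, m along the optical axis (not along the pixel's ray), 0 where there is no reading), "fx", "fy", "cx", "cy" (pixels), "dist" ([k1, k2, p1, p2, k3] as OpenCV has them; the pictures are not rectified), "rvec" (rotation vector, rad) and "tvec" (3), from world to camera coordinates, as OpenCV has them. Camera axes: x right, y down, z forward; pixel columns grow to the right and rows downward; lengths in m; the calibration is good to about 2 mm. A picture is of the moment at which its call begins.
- job_done(): hands the job in; it is judged then, once.
The state is a dict: "time": time; "joint_pos": joint angles; "joint_vel": joint speeds; "joint_efforts": joint torques, N m; "tool_pos": TCP position; "tool_rot": TCP orientation; "contact_force": force on the tool from outside, world axes, zero at the start; "ft_torque": the same for the moment, N m; "gripper_width": opening from 0.0 (shut) to 1.0 (fully open); "grasp_force": force on a finger pad.
Only numpy, scipy, OpenCV 4.12 (cv2) and the standard library are available. Lean on these libraries where they do the work, as an engineer would, in place of code of your own. Each camera call takes 0.05 s, during which the arm holds its last target. There are 200 camera calls.

### The job

Loosen the wing knob of the little swivel vise, swing the vise's head by its upright handle post until the pointer lines up with the steel tab on the base rim, then tighten the wing knob again so that it is firmly tight but not forced. Do not drag the head round while it is still clamped, leave the things around the vise where they are, and let go of everything at the end.

Things in the scene. Friction and masses are not known exactly. Their poses are not given: they have to be found in the camera images.
- base: Grey round base of the swivel vise, 224 mm across, 10 mm high, fixed to the table. Origin: centre of its underside, on the vertical swivel axis. A grey bracket (44 mm wide, 46 mm high) stands on its -x side and reaches over the rim of the head's disc; dark ticks every 10 degrees lie on the +x side of the rim. The head can turn between -1.3 and 1.3 rad from the base's +x.
- head: Swivel head: steel disc 104 mm across, jaws holding a copper pencil barrel 72 mm long, 11 mm thick, level at 46 mm height, and a 20 mm wide arm along the head's +x (top at 24 mm) ending in a 5 mm wide pointer. Origin on the swivel axis at table height. Loosened, it turns with steady friction of about 0.25 N m (3.6 N at the handle post) and stays where it is left.
- post_top (a point): Centre of the top of the head's upright round handle post: 14 mm in diameter, standing 70 mm from the swivel axis on the arm, from 24 mm to 76 mm above the table. To be gripped from above or pushed. x runs outwards along the arm.
- pointer (a point): Tip of the pointer at the end of the arm, 92 mm from the swivel axis and 24 mm high; x runs outwards along the arm.
- mark_tip (a point): The mark: inner top edge, 94 mm from the swivel axis and 19 mm high, of a small fixed steel tab on the base rim (18 mm long radially, 5 mm wide, 10 mm tall). Its x runs outwards from the swivel axis. The head is right when the pointer's x and the mark's x point the same way. The mark lies counter-clockwise (from above) of where the head starts, by 0.5 to 1.6 rad.
- wing (a point): Grip point of the black wing knob, on the knob's vertical axis, 80 mm above the table and 42 mm from the swivel axis, over the bracket. Its wing is an upright plate 9 mm thick (along the point's y) with an upright round ear, 14 mm across, at each end, 28 mm from the axis along the point's x; plate and ears reach from 61 to 95 mm above the table. From above, counter-clockwise loosens.
- knob: The wing knob; origin on its axis at table height. As found it may be barely nipped or already tight; a loosening turn of 1.0 rad always frees the head. It turns against 0.19 N m of steady friction (7 N on an ear); once the shoe bears, the moment to tighten grows. Firmly tight: 0.29 to 0.42 N m while turning (12 to 15 N on an ear); above 0.44 N m it is forced. The tight angle differs each time.
- shoe: Brass clamp shoe, 18 mm across, 6 mm thick, on a steel stem under the bracket's arm on the knob's axis; the knob lowers it 3 mm per radian and presses it on the head's disc (origin on the knob axis at table height). Firmly tight means that it presses with 22 to 85 N. It stays so when the knob is let go.
- grip_a: Black knurled pencil grip, 16 mm across, 34 mm tall, standing loose beside the vise; origin at the centre of its foot. Leave alone.
- grip_b: The second such grip. Leave alone.
- ramekin: Pale blue ceramic ramekin, 84 mm across and 45 mm tall, loose; origin at the centre of its foot. Leave alone.
- tin_lid: Flat tin lid, 74 mm across and 10 mm tall, lying loose; origin at the centre of its underside. Leave alone.
Not all that is in view belongs to the job. What is meant by the base is not blue, and is the smaller of those in its own colour.

How it is judged:
On the way, in this order (a step that is already met when the one before it is completed fails the run):
1. the knob is loosened so that the shoe no longer bears on the head (contact force between shoe and head below 3 N), for 0.2 s.
2. with the clamp loose, the head is swung until the pointer lines up with the mark (contact force between shoe and head below 3 N and angle between the x axis of pointer and the x axis of mark_tip, either way round below 0.04 rad and angular speed of head below 0.1 rad/s), for 0.2 s.
3. the knob is tightened firmly (contact force between shoe and head above 22 N), for 0.2 s.
At the end, for the whole second after the job is handed in: The head stands still with its pointer lined up with the mark within 0.04 rad (2.3 degrees), and the shoe presses on the head with at least 22 N (angle between the x axis of pointer and the x axis of mark_tip, either way round below 0.04 rad and horizontal distance between pointer and mark_tip below 0.008 m and contact force between shoe and head above 22 N and angular speed of head below 0.05 rad/s); the robot touches nothing.
It fails at once if the clamp is forced: the shoe presses with more than 85 N (contact force between shoe and head above 85 N).
It fails at once if the head is dragged round (faster than 0.15 rad/s) while the shoe presses on it with more than 6 N (angular speed of head above 0.15 rad/s and contact force between shoe and head above 6 N).
It fails at once if a bystander (grip, ramekin or tin lid) is moved by more than 20 mm (distance of any of grip_a, grip_b, ramekin, tin_lid from where it was at the start of the episode above 0.02 m).
It also fails if it takes over 64 s, if anything falls off the work surface, if the arm or the gripper's body presses on something with over 40 N, if the wrist force passes 120 N, or if a joint passes its speed limit or range.

## Working session

There is one attempt and no reset: what is moved stays moved. The work goes in short steps, Python scripts to look and compute and a tool call to move; the robot and the scene stay as the last step left them, time stands still between calls to the robot, and variables do not carry over. Pictures are saved under pics/ and viewed, at most 10 in all, crops included, and the job is handed in when it is done.

Besides the shell and the picture viewer there is one more tool, called after "Emit:" as a command line: name --argument value ..., lists and objects as JSON in quotes. send_rows: Moves the arm, as the interface text tells. Its arguments: {"type":"object","properties":{"steps":{"type":"array","items":{"type":"object","properties":{"translation":{"type":"array","items":{"type":"number"}},"delta_rot":{"type":"array","items":{"type":"number"}},"jaw":{"type":"number"}}}}},"required":["steps"]}

```bash
mkdir -p pics; ls; cat > h.py <<'E'
import numpy as np, cv2, json
from plant import *
from scipy.spatial.transform import Rotation as R
def cam(n):
    f=grab_frame(n); f['K']=np.array([[f['fx'],0,f['cx']],[0,f['fy'],f['cy']],[0,0,1.]]); f['d']=np.array(f['dist'],float)
    f['R']=cv2.Rodrigues(np.array(f['rvec'],float))[0]; f['t']=np.array(f['tvec'],float).ravel(); return f
def plane(f,uv,z):
    p=cv2.undistortPoints(np.array(uv,float).reshape(-1,1,2),f['K'],f['d']).reshape(-1,2)
    d=np.c_[p,np.ones(len(p))]@f['R']; c=-f['R'].T@f['t']
    return c+d*((z-c[2])/d[:,2])[:,None]
def cloud(f):
    v,u=np.mgrid[0:400,0:640]; p=cv2.undistortPoints(np.c_[u.ravel(),v.ravel()].astype(float).reshape(-1,1,2),f['K'],f['d']).reshape(-1,2)
    z=f['range_z'].ravel(); return ((np.c_[p,np.ones(len(p))]*z[:,None]-f['t'])@f['R']).reshape(400,640,3)
def proj(f,P): return cv2.projectPoints(np.array(P,float).reshape(-1,1,3),np.array(f['rvec'],float),f['t'],f['K'],f['d'])[0].reshape(-1,2)
E
python3 - <<'E'
from h import *
for n in ['scene','side']:
    f=cam(n); cv2.imwrite(f'pics/{n}1.png',f['pixels']); print(n,-f['R'].T@f['t'],f['R'][2])
s=state(); print(s)
E
```

```text
pics
scene [ 1.15744955 -0.57512047  0.61972088] [-0.63707602  0.56158047 -0.52797871]
side [ 0.09861876 -0.89951095  0.94368492] [ 0.3224465   0.67127358 -0.66739796]
{'time': 0.1, 'joint_pos': array([-1.25198125e+00,  5.33153665e-02,  1.61416265e+00, -7.63112533e-06,
        1.47600599e+00, -1.18995089e-01]), 'joint_vel': array([-0.00098773, -0.00041182, -0.00245614,  0.00025944, -0.00139037,
        0.00063811]), 'joint_efforts': array([ 3.00138026e-04, -3.94900811e+01, -3.71365178e+01, -9.20293201e-05,
        3.85876803e-03, -9.52222365e-06]), 'tool_pos': array([ 0.26480354, -0.56553264,  0.24416717]), 'tool_rot': array([-9.40581654e-04,  9.76135292e-01,  2.17161225e-01, -9.81045689e-05]), 'contact_force': array([ 0.07963547, -0.28572945,  0.93944149]), 'ft_torque': array([ 0.01109819, -0.02382899, -0.00158001]), 'grasp_force': 0.0, 'gripper_width': 1.0027771852271647}
```

View pics/scene1.png

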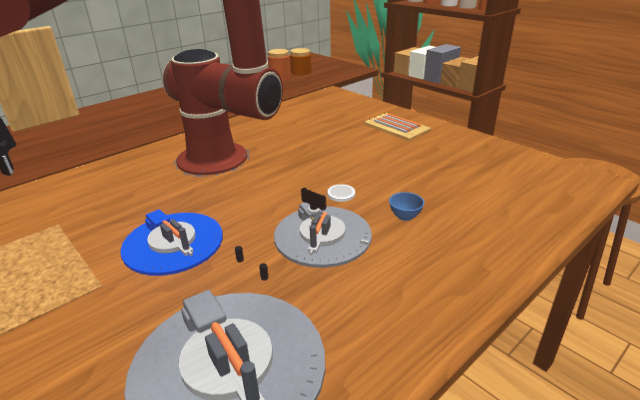

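View pics/side1.png

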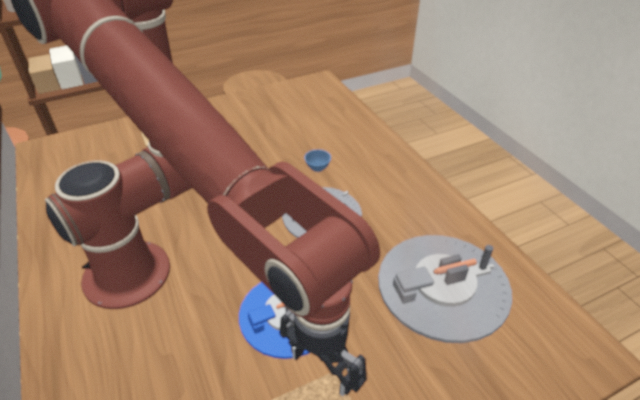

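The real vise is the small grey one, centred near (323,235) in the scene view. Its wing is at (313,198), its post near (313,237), the tab near (365,241), and the grips at (239,254) and (264,271). The blue vise and the large grey one are decoys.

```bash
python3 - <<'E'
from h import *
f=cam('scene')
P=cloud(f); im=f['pixels'].astype(int); sat=im.max(2)-im.min(2)
v,u=np.mgrid[0:400,0:640]
roi=(abs(u-323)<60)&(abs(v-228)<45)
m=(roi&(sat<30)&(P[...,2]>0.004)&(P[...,2]<0.016)).astype(np.uint8)
# outer contour -> ray cast on z=.01 -> circle fit of hull
n,l,st,_=cv2.connectedComponentsWithStats(m); k=1+np.argmax(st[1:,4]); 
c=max(cv2.findContours((l==k).astype(np.uint8),0,1)[0],key=cv2.contourArea); h=cv2.convexHull(c).reshape(-1,2)
q=plane(f,h,0.01)[:,:2]; print('n',len(q))
cc,r=cv2.minEnclosingCircle(q.astype(np.float32)); print('circle',cc,r)
A=np.c_[2*q,np.ones(len(q))]; s=np.linalg.lstsq(A,(q**2).sum(1),rcond=None)[0]; print('fit',s[:2],np.sqrt(s[2]+s[:2]@s[:2]))
C=s[:2]
print('points', plane(f,[(365,241)],.019),plane(f,[(312,250)],.024),plane(f,[(342,192),],.01),plane(f,[(406,200)],.045),plane(f,[(239,247),(264,265)],.034))
# wing via depth
w=roi&(im.max(2)<60)&(P[...,2]>.058)&(P[...,2]<.11)
for a in P[w][::25]: print(a.round(3),end=' ')
cv2.imwrite('pics/crop1.png',cv2.resize(f['pixels'][175:280,220:430],None,fx=3.8,fy=3.8,interpolation=cv2.INTER_CUBIC))
E
```

```text
n 37
circle (0.5374307632446289, -0.02665247954428196) 0.11459357291460037
fit [ 0.5363803  -0.02789661] 0.11244067406000172
points [[0.63060161 0.01282696 0.019     ]] [[ 0.57826721 -0.09527633  0.024     ]] [[0.43682291 0.13299865 0.01      ]] [[0.61181109 0.17483006 0.045     ]] [[ 0.47254809 -0.20779219  0.034     ]
 [ 0.55705007 -0.20414283  0.034     ]]
[ 0.461 -0.016  0.094] [ 0.471 -0.02   0.09 ] [ 0.468 -0.02   0.083] [ 0.492 -0.016  0.089] [ 0.512 -0.016  0.095] [ 0.521 -0.015  0.096] [ 0.527 -0.011  0.094] [ 0.469 -0.024  0.069] [ 0.48  -0.022  0.07 ] [ 0.503 -0.017  0.076] [ 0.487 -0.019  0.064] [ 0.523 -0.018  0.077] [ 0.507 -0.016  0.064]
```

View pics/crop1.png

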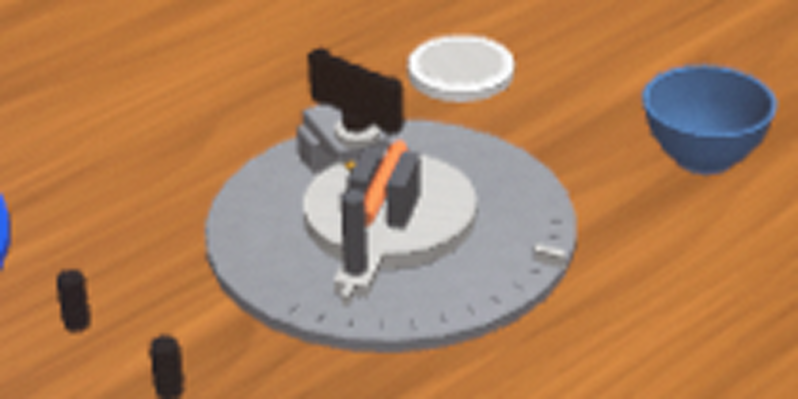

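The crop confirms the layout: the tab is at about (365,241) in the full frame, the pointer tip near (311,251), and the wing plate runs roughly along world x. The base radius fit is 112.4 mm, which matches the given size. Next I move above it for a close look.

Emit:
send_rows --steps '[{"translation":[3,-2.5,-2],"delta_rot":[0,0,0.05],"jaw":8.5},{"translation":[6.8,-5.7,-4],"delta_rot":[0,0,0.11],"jaw":8.5},{"translation":[10.6,-8.9,-5.5],"delta_rot":[0,0,0.16],"jaw":8.5},{"translation":[14.4,-12,-5.5],"delta_rot":[0,0,0.22],"jaw":8.5},{"translation":[18.2,-15.2,-5.5],"delta_rot":[0,0,0.27],"jaw":8.5},{"translation":[22,-18.4,-5.5],"delta_rot":[0,0,0.33],"jaw":8.5},{"translation":[25.8,-21.6,-5.5],"delta_rot":[0,0,0.38],"jaw":8.5},{"translation":[29.5,-24.7,-5.5],"delta_rot":[0,0,0.44],"jaw":8.5}]'

```text
time: 0.95
tool_pos: [0.427, -0.2167, 0.3001]
tool_rot: [0.0, 1.0, -0.002, 0.0]
contact_force: [1.1, -0.9, -0.3]
gripper_width: 0.997
grasp_force: 0.0
```

Emit:
send_rows --steps '[{"translation":[1.5,-4,0],"delta_rot":[0,0,0],"jaw":8.5},{"translation":[3,-8,0],"delta_rot":[0,0,0],"jaw":8.5},{"translation":[4.5,-12,0],"delta_rot":[0,0,0],"jaw":8.5},{"translation":[6,-16,1],"delta_rot":[0,0,0],"jaw":8.5},{"translation":[7,-18.5,2],"delta_rot":[0,0,0],"jaw":8.5},{"translation":[7,-19.7,3],"delta_rot":[0,0,0],"jaw":8.5},{"translation":[7,-19.7,3],"delta_rot":[0,0,0],"jaw":8.5},{"translation":[7,-19.7,3],"delta_rot":[0,0,0],"jaw":8.5}]'

```text
time: 1.75
tool_pos: [0.4968, -0.0225, 0.27]
tool_rot: [0.0, 1.0, -0.001, -0.0]
contact_force: [-0.3, 0.1, -0.4]
gripper_width: 0.992
grasp_force: 0.0
```

```bash
python3 - <<'E'
from h import *
f=cam('wrist'); cv2.imwrite('pics/w1.png',f['pixels']); print(-f['R'].T@f['t'],f['R'][2]); s=state(); print(s['tool_pos'],s['joint_pos'],s['ft_torque'])
np.savez('w1.npz',**{k:np.array(x) for k,x in f.items()})
E
```

```text
[ 0.56319951 -0.02183538  0.39973641] [-2.64138271e-01  8.21901853e-04 -9.64484473e-01]
[ 0.49705128 -0.02289829  0.27062743] [-1.95431141e-01 -2.73350680e-01  1.87165886e+00 -5.28536749e-04
  1.54287016e+00  1.37888599e+00] [-0.01084382  0.03431362 -0.01585922]
```

View pics/w1.png

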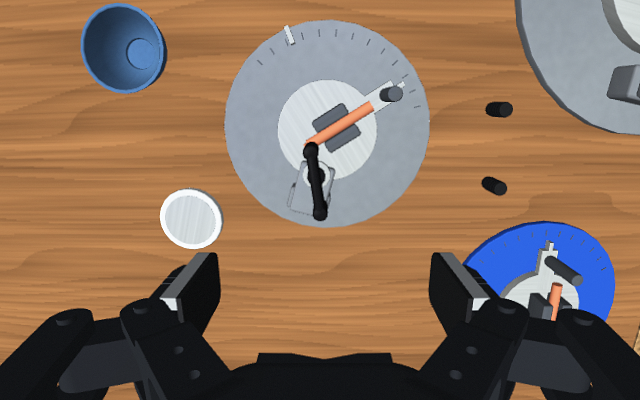

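The wrist view is clear. Wing ears are near (311,151) and (320,214), post top at (393,93), pointer tip near (404,84), and tab at (289,35).

```bash
cat > meas.py <<'E'
from h import *
def meas(f,C=None):
    P=cloud(f); im=f['pixels'].astype(int); sat=im.max(2)-im.min(2); z=P[...,2]; v,u=np.mgrid[0:400,0:640]
    near=np.hypot(P[...,0]-.5364,P[...,1]+.0279)<.125
    o={}
    if C is None:
        m=near&(sat<40)&(z>.003)&(z<.03)
        c=max(cv2.findContours(m.astype(np.uint8),0,1)[0],key=cv2.contourArea); q=plane(f,cv2.convexHull(c).reshape(-1,2),.01)[:,:2]
        s=np.linalg.lstsq(np.c_[2*q,np.ones(len(q))],(q**2).sum(1),rcond=None)[0]; o['r']=np.sqrt(s[2]+s[:2]@s[:2]); C=s[:2]
    o['C']=C
    w=near&(im.max(2)<70)&(z>.088)&(z<.105)&(np.hypot(P[...,0]-.494,P[...,1]+.016)<.05)
    q=plane(f,np.c_[u[w],v[w]],.095)[:,:2]
    (cx,cy),sz,a=cv2.minAreaRect(q.astype(np.float32)); o['wing']=(cx,cy); o['size']=sz
    e=np.linalg.eigh(np.cov(q.T))[1][:,1]; e*=np.sign(e[0]); o['wyaw']=np.arctan2(e[1],e[0]); o['nw']=w.sum()
    b=near&(z>.069)&(z<.085)&(np.hypot(P[...,0]-C[0],P[...,1]-C[1])>.05)&(P[...,0]>C[0]-.01)
    q=plane(f,np.c_[u[b],v[b]],.076)[:,:2]; o['post']=cv2.minEnclosingCircle(q.astype(np.float32)) if len(q) else None
    rr=np.hypot(P[...,0]-C[0],P[...,1]-C[1])
    t=(rr>.09)&(rr<.116)&(z>.014)&(z<.023)&(im.min(2)>130); q=plane(f,np.c_[u[t],v[t]],.019)[:,:2]; o['mark']=q.mean(0),np.hypot(*(q-C).T).min(),np.hypot(*(q-C).T).max()
    o['mark_ang']=np.arctan2(*(o['mark'][0]-C)[::-1])
    if o['post']: d=np.array(o['post'][0])-C; o['post_r_ang']=np.hypot(*d),np.arctan2(d[1],d[0])
    return o
E
python3 - <<'E'
from meas import *
f=dict(np.load('w1.npz'))
for k,v in meas(f).items(): print(k,v)
E
```

```text
r 0.11129468894524651
C [ 0.53402099 -0.02437688]
wing (0.49416130781173706, -0.013718238100409508)
size (0.06934112310409546, 0.012865493074059486)
wyaw 0.14045789760452163
nw 867
post ((0.5708910822868347, -0.08323251456022263), 0.007486553862690926)
mark (array([0.62830452, 0.01303185]), np.float64(0.08930662561862523), np.float64(0.11166577350385665))
mark_ang 0.37771749454989106
post_r_ang (np.float64(0.06945062374761411), np.float64(-1.011155225805847))
```

The sizes check out: the wing measures 69×13 mm, the post is 69.5 mm out and the base radius 111 mm. The mark is at 0.378 rad and the head at -1.011 rad. I go to the wing with a slight CCW bias.

Emit:
send_rows --steps '[{"translation":[-0.2,-0.6,3],"delta_rot":[0,0,-0.1],"jaw":8.5},{"translation":[-0.3,-0.9,7],"delta_rot":[0,0,-0.16],"jaw":6},{"translation":[-0.3,-0.9,11],"delta_rot":[0,0,-0.16],"jaw":5},{"translation":[-0.3,-0.9,14.5],"delta_rot":[0,0,-0.16],"jaw":5},{"translation":[-0.3,-0.9,17],"delta_rot":[0,0,-0.16],"jaw":5},{"translation":[-0.3,-0.9,18.8],"delta_rot":[0,0,-0.16],"jaw":5},{"translation":[-0.3,-0.9,19.2],"delta_rot":[0,0,-0.16],"jaw":5},{"translation":[-0.3,-0.9,19.2],"delta_rot":[0,0,-0.16],"jaw":5}]'

```text
time: 2.6
tool_pos: [0.4942, -0.0138, 0.0785]
tool_rot: [0.0, 0.997, 0.078, -0.0]
contact_force: [-0.1, -0.1, 0.1]
gripper_width: 0.586
grasp_force: 0.0
```

```bash
python3 - <<'E'
from h import *
f=cam('wrist'); cv2.imwrite('pics/w2.png',f['pixels']); s=state(); print(s['tool_pos'],s['tool_rot'],s['contact_force'],s['ft_torque'],s['gripper_width'])
E
```

```text
[ 0.49495167 -0.01375745  0.07946267] [2.55531995e-04 9.96940252e-01 7.81632379e-02 7.60160669e-04] [-0.1642689   0.69666127  0.85392163] [-0.0070631  -0.0329367   0.00985287] 0.588792270035797
```

View pics/w2.png

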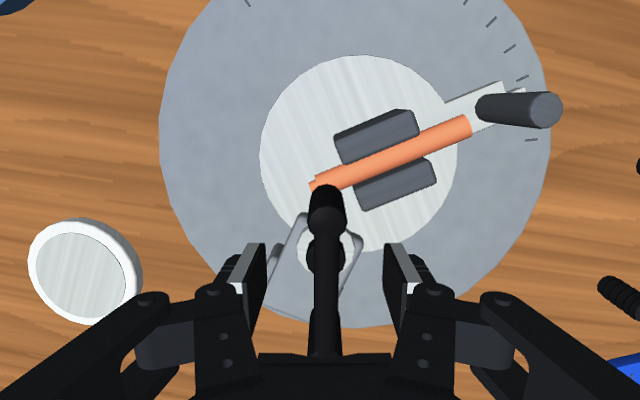

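The plate at column 325 is centred between the pads (265 and 385), so I close.

Emit:
send_rows --steps '[{"translation":[0,0,0],"delta_rot":[0,0,0],"jaw":3},{"translation":[0,0,0],"delta_rot":[0,0,0],"jaw":1.5},{"translation":[0,0,0],"delta_rot":[0,0,0],"jaw":0.4},{"translation":[0,0,0],"delta_rot":[0,0,0],"jaw":0},{"translation":[0,0,0],"delta_rot":[0,0,0],"jaw":0},{"translation":[0,0,0],"delta_rot":[0,0,0],"jaw":0},{"translation":[0,0,0],"delta_rot":[0,0,0],"jaw":0},{"translation":[0,0,0],"delta_rot":[0,0,0],"jaw":0}]'

```text
time: 3.45
tool_pos: [0.4953, -0.0141, 0.0797]
tool_rot: [0.002, 0.997, 0.079, 0.001]
contact_force: [0.3, -5.5, 2.4]
gripper_width: 0.094
grasp_force: 61.0
```

```bash
cat > st.py <<'E'
from h import *
s=state(); x=R.from_quat(np.roll(s['tool_rot'],-1)).as_matrix()
print('t',s['time'],'p',s['tool_pos'].round(4),'yaw',np.arctan2(x[1,0],x[0,0]).round(4),'z',x[:,2].round(3),'F',s['contact_force'].round(1),'M',s['ft_torque'].round(3),'tau6',round(s['joint_efforts'][5],3),'g',round(s['gripper_width'],3),s['grasp_force'],'q',s['joint_pos'].round(2))
E
python3 st.py
```

```text
t 3.45 p [ 0.4953 -0.0141  0.0797] yaw 0.1577 z [ 0.002 -0.003 -1.   ] F [ 0.3 -5.5  2.4] M [-0.533  0.129 -0.074] tau6 -0.092 g 0.094 61.023688316345215 q [-0.18 -0.09  2.05 -0.    1.18  1.24]
```

Emit:
send_rows --steps '[{"translation":[0,0,0],"delta_rot":[0,0,-0.04],"jaw":0},{"translation":[0,0,0],"delta_rot":[0,0,-0.08],"jaw":0},{"translation":[0,0,0],"delta_rot":[0,0,-0.12],"jaw":0},{"translation":[0,0,0],"delta_rot":[0,0,-0.16],"jaw":0},{"translation":[0,0,0],"delta_rot":[0,0,-0.2],"jaw":0},{"translation":[0,0,0],"delta_rot":[0,0,-0.24],"jaw":0},{"translation":[0,0,0],"delta_rot":[0,0,-0.28],"jaw":0},{"translation":[0,0,0],"delta_rot":[0,0,-0.32],"jaw":0}]'

```text
time: 4.25
tool_pos: [0.4951, -0.0136, 0.0797]
tool_rot: [0.001, 0.971, 0.237, 0.001]
contact_force: [-0.3, -3.1, 3.0]
gripper_width: 0.095
grasp_force: 61.2
```

```bash
python3 st.py
```

```text
t 4.25 p [ 0.4951 -0.0136  0.0797] yaw 0.4789 z [ 0.002 -0.002 -1.   ] F [-0.3 -3.1  3. ] M [-0.265  0.184 -0.221] tau6 0.13 g 0.095 61.18896961212158 q [-0.18 -0.09  2.05 -0.    1.18  0.92]
```

Emit:
send_rows --steps '[{"translation":[0,0,0],"delta_rot":[0,0,-0.1],"jaw":0},{"translation":[0,0,0],"delta_rot":[0,0,-0.2],"jaw":0},{"translation":[0,0,0],"delta_rot":[0,0,-0.3],"jaw":0},{"translation":[0,0,0],"delta_rot":[0,0,-0.4],"jaw":0},{"translation":[0,0,0],"delta_rot":[0,0,-0.5],"jaw":0},{"translation":[0,0,0],"delta_rot":[0,0,-0.6],"jaw":0},{"translation":[0,0,0],"delta_rot":[0,0,-0.7],"jaw":0},{"translation":[0,0,0],"delta_rot":[0,0,-0.76],"jaw":0}]'

```text
time: 5.05
tool_pos: [0.4941, -0.0128, 0.0797]
tool_rot: [-0.0, 0.814, 0.581, -0.0]
contact_force: [-5.9, 0.7, 7.6]
gripper_width: 0.093
grasp_force: 61.9
```

```bash
python3 st.py
```

```text
t 5.05 p [ 0.4941 -0.0128  0.0797] yaw 1.2405 z [-0.001  0.    -1.   ] F [-5.9  0.7  7.6] M [ 0.193  0.85  -0.236] tau6 0.134 g 0.093 61.85092270374298 q [-0.18 -0.1   2.05  0.    1.19  0.15]
```

The knob is loosened by 1.08 rad. I release it and lift.

Emit:
send_rows --steps '[{"translation":[0,0,0],"delta_rot":[0,0,0],"jaw":2.5},{"translation":[0,0,0],"delta_rot":[0,0,0],"jaw":5},{"translation":[0,0,0],"delta_rot":[0,0,0],"jaw":5},{"translation":[0,0,-2],"delta_rot":[0,0,0],"jaw":5},{"translation":[0,0,-6],"delta_rot":[0,0,0],"jaw":5},{"translation":[-0.5,1,-9],"delta_rot":[0,0,0.12],"jaw":5},{"translation":[-1,2.5,-10],"delta_rot":[0,0,0.26],"jaw":5},{"translation":[-1.5,4,-10],"delta_rot":[0,0,0.4],"jaw":5}]'

```text
time: 5.85
tool_pos: [0.5292, -0.0406, 0.1816]
tool_rot: [0.002, 0.915, 0.404, 0.002]
contact_force: [-0.5, 0.3, 0.1]
gripper_width: 0.585
grasp_force: 0.0
```

```bash
python3 st.py
```

```text
t 5.85 p [ 0.5292 -0.0406  0.1816] yaw 0.8318 z [ 0.006 -0.001 -1.   ] F [-0.5  0.3  0.1] M [-0.026  0.012 -0.001] tau6 -1.05 g 0.585 0.0 q [-0.22 -0.13  1.9   0.    1.37  0.52]
```

Emit:
send_rows --steps '[{"translation":[0,1,0],"delta_rot":[0,0,0.13],"jaw":5},{"translation":[0,2,0],"delta_rot":[0,0,0.26],"jaw":5},{"translation":[-0.2,3,0],"delta_rot":[0,0,0.39],"jaw":5},{"translation":[-0.3,4,0],"delta_rot":[0,0,0.52],"jaw":5},{"translation":[-0.3,5,0],"delta_rot":[0,0,0.65],"jaw":5},{"translation":[-0.4,6,0],"delta_rot":[0,0,0.78],"jaw":5},{"translation":[-0.4,6,0],"delta_rot":[0,0,0.91],"jaw":5},{"translation":[-0.4,6,0],"delta_rot":[0,0,1.04],"jaw":5}]'

```text
time: 6.65
tool_pos: [0.5692, -0.0834, 0.178]
tool_rot: [-0.0, 0.995, -0.104, -0.0]
contact_force: [0.2, 0.1, -0.5]
gripper_width: 0.588
grasp_force: 0.0
```

Emit:
send_rows --steps '[{"translation":[0,0,0],"delta_rot":[0,0,0.13],"jaw":5},{"translation":[0,0,0],"delta_rot":[0,0,0.26],"jaw":5},{"translation":[0,0,0],"delta_rot":[0,0,0.39],"jaw":5},{"translation":[0,0,0],"delta_rot":[0,0,0.52],"jaw":5},{"translation":[0,0,0],"delta_rot":[0,0,0.65],"jaw":5},{"translation":[0,0,0],"delta_rot":[0,0,0.78],"jaw":5},{"translation":[0,0,0],"delta_rot":[0,0,0.81],"jaw":5},{"translation":[0,0,0],"delta_rot":[0,0,0.81],"jaw":5}]'

```text
time: 7.45
tool_pos: [0.569, -0.0832, 0.1781]
tool_rot: [0.0, 0.875, -0.484, -0.0]
contact_force: [0.1, -0.9, -0.1]
gripper_width: 0.587
grasp_force: 0.0
```

```bash
python3 st.py; python3 - <<'E'
from meas import *
f=cam('wrist'); cv2.imwrite('pics/w3.png',f['pixels'])
for k,v in meas(f,np.array([.5340,-.0244])).items(): print(k,v)
E
```

```text
t 7.45 p [ 0.569  -0.0832  0.1781] yaw -1.0107 z [-0.  0. -1.] F [ 0.1 -0.9 -0.1] M [ 0.002 -0.008  0.014] tau6 0.158 g 0.587 0.0 q [-0.27 -0.01  1.8   0.    1.36  2.31]
C [ 0.534  -0.0244]
wing (0.4962806701660156, -0.01506534218788147)
size (0.059596508741378784, 0.015754282474517822)
wyaw 1.1860347511401121
nw 1024
post ((0.5712196230888367, -0.08523508161306381), 0.007414559368044138)
mark (array([0.62846761, 0.01116539]), np.float64(0.09226394469770502), np.float64(0.11123285742109786))
mark_ang 0.3600696529784602
post_r_ang (np.float64(0.07131765207676985), np.float64(-1.0217368913395))
```

View pics/w3.png

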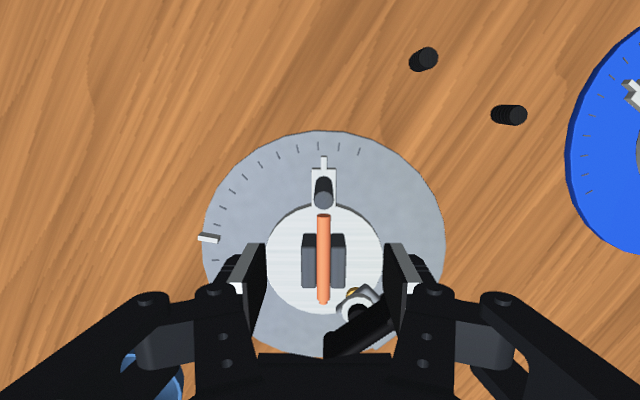

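The post at column 323 sits midway between the pads (265 and 385), and the ears and barrel are clear. I descend and grip it.

Emit:
send_rows --steps '[{"translation":[0.2,-0.1,3],"delta_rot":[0,0,0],"jaw":4},{"translation":[0.2,-0.1,7],"delta_rot":[0,0,0],"jaw":4},{"translation":[0.2,-0.1,10.5],"delta_rot":[0,0,0],"jaw":4},{"translation":[0.2,-0.1,12],"delta_rot":[0,0,0],"jaw":4},{"translation":[0.2,-0.1,12],"delta_rot":[0,0,0],"jaw":3},{"translation":[0.2,-0.1,12],"delta_rot":[0,0,0],"jaw":1.5},{"translation":[0.2,-0.1,12],"delta_rot":[0,0,0],"jaw":0.5},{"translation":[0.2,-0.1,12],"delta_rot":[0,0,0],"jaw":0.5}]'

```text
time: 8.3
tool_pos: [0.572, -0.0847, 0.0601]
tool_rot: [-0.0, 0.875, -0.485, 0.001]
contact_force: [-0.1, 0.1, -0.3]
gripper_width: 0.141
grasp_force: 58.8
```

```bash
python3 st.py; python3 - <<'E'
import numpy as np
# chord of arc in tool frame: radius r, x radial outward, y clockwise-tangential
for r in (.0705,):
  for k in range(1,25):
    a=k*1.38/24; print(k,round(a,3),round(100*r*(np.cos(a)-1),2),round(-100*r*np.sin(a),2))
E
```

```text
t 8.3 p [ 0.572  -0.0847  0.0601] yaw -1.0119 z [ 0.003 -0.001 -1.   ] F [-0.1  0.1 -0.3] M [-0.103  0.112  0.032] tau6 0.023 g 0.141 58.830217123031616 q [-0.28  0.13  1.86 -0.    1.15  2.31]
1 0.057 -0.01 -0.41
2 0.115 -0.05 -0.81
3 0.172 -0.1 -1.21
4 0.23 -0.19 -1.61
5 0.287 -0.29 -2.0
6 0.345 -0.42 -2.38
7 0.403 -0.56 -2.76
8 0.46 -0.73 -3.13
9 0.517 -0.92 -3.49
10 0.575 -1.13 -3.83
11 0.632 -1.36 -4.17
12 0.69 -1.61 -4.49
13 0.747 -1.88 -4.79
14 0.805 -2.16 -5.08
15 0.862 -2.46 -5.35
16 0.92 -2.78 -5.61
17 0.977 -3.11 -5.85
18 1.035 -3.45 -6.06
19 1.093 -3.81 -6.26
20 1.15 -4.17 -6.43
21 1.207 -4.54 -6.59
22 1.265 -4.93 -6.72
23 1.323 -5.32 -6.83
24 1.38 -5.71 -6.92
```

Emit:
send_rows --steps '[{"translation":[-0.01,-0.41,0],"delta_rot":[0,0,-0.057],"jaw":0.5},{"translation":[-0.05,-0.81,0],"delta_rot":[0,0,-0.115],"jaw":0.5},{"translation":[-0.1,-1.21,0],"delta_rot":[0,0,-0.172],"jaw":0.5},{"translation":[-0.19,-1.61,0],"delta_rot":[0,0,-0.23],"jaw":0.5},{"translation":[-0.29,-2.0,0],"delta_rot":[0,0,-0.287],"jaw":0.5},{"translation":[-0.42,-2.38,0],"delta_rot":[0,0,-0.345],"jaw":0.5},{"translation":[-0.56,-2.76,0],"delta_rot":[0,0,-0.403],"jaw":0.5},{"translation":[-0.73,-3.13,0],"delta_rot":[0,0,-0.46],"jaw":0.5}]'

```text
time: 9.1
tool_pos: [0.5942, -0.062, 0.0601]
tool_rot: [0.0, 0.962, -0.272, 0.001]
contact_force: [-3.9, -1.8, 1.8]
gripper_width: 0.138
grasp_force: 59.1
```

```bash
python3 st.py
```

```text
t 9.1 p [ 0.5942 -0.062   0.0601] yaw -0.55 z [ 0.001 -0.001 -1.   ] F [-3.9 -1.8  1.8] M [-0.123  0.48  -0.097] tau6 0.345 g 0.138 59.06314730644226 q [-0.23  0.17  1.81 -0.    1.16  1.89]
```

Forces are low, about 4 N, which matches free swivel friction. I continue.

Emit:
send_rows --steps '[{"translation":[-0.01,-0.41,0],"delta_rot":[0,0,-0.057],"jaw":0.5},{"translation":[-0.05,-0.81,0],"delta_rot":[0,0,-0.115],"jaw":0.5},{"translation":[-0.1,-1.21,0],"delta_rot":[0,0,-0.172],"jaw":0.5},{"translation":[-0.19,-1.61,0],"delta_rot":[0,0,-0.23],"jaw":0.5},{"translation":[-0.29,-2.0,0],"delta_rot":[0,0,-0.287],"jaw":0.5},{"translation":[-0.42,-2.38,0],"delta_rot":[0,0,-0.345],"jaw":0.5},{"translation":[-0.56,-2.76,0],"delta_rot":[0,0,-0.403],"jaw":0.5},{"translation":[-0.73,-3.13,0],"delta_rot":[0,0,-0.46],"jaw":0.5}]'

```text
time: 9.9
tool_pos: [0.6042, -0.0316, 0.0601]
tool_rot: [0.001, 0.999, -0.045, 0.0]
contact_force: [-4.3, -3.4, 2.9]
gripper_width: 0.146
grasp_force: 59.1
```

```bash
python3 st.py; python3 - <<'E'
from h import *
C=np.array([.534,-.0244]); p=state()['tool_pos'][:2]-C; print(np.hypot(*p),np.arctan2(p[1],p[0]))
E
```

```text
t 9.9 p [ 0.6042 -0.0316  0.0601] yaw -0.09 z [ 0.    -0.001 -1.   ] F [-4.3 -3.4  2.9] M [-0.232  0.687 -0.095] tau6 0.31 g 0.146 59.07691419124603 q [-0.17  0.19  1.79 -0.    1.16  1.49]
0.07052195178427148 -0.10206650337625936
```

Emit:
send_rows --steps '[{"translation":[-0.01,-0.41,0],"delta_rot":[0,0,-0.057],"jaw":0.5},{"translation":[-0.05,-0.81,0],"delta_rot":[0,0,-0.115],"jaw":0.5},{"translation":[-0.1,-1.21,0],"delta_rot":[0,0,-0.172],"jaw":0.5},{"translation":[-0.19,-1.61,0],"delta_rot":[0,0,-0.23],"jaw":0.5},{"translation":[-0.29,-2.0,0],"delta_rot":[0,0,-0.287],"jaw":0.5},{"translation":[-0.42,-2.38,0],"delta_rot":[0,0,-0.345],"jaw":0.5},{"translation":[-0.73,-3.13,0],"delta_rot":[0,0,-0.46],"jaw":0.5},{"translation":[-0.73,-3.13,0],"delta_rot":[0,0,-0.46],"jaw":0.5}]'

```text
time: 10.7
tool_pos: [0.5994, 0.0008, 0.0601]
tool_rot: [0.0, 0.983, 0.184, -0.0]
contact_force: [-5.6, -0.6, 3.7]
gripper_width: 0.138
grasp_force: 59.3
```

```bash
python3 st.py; python3 - <<'E'
from h import *
C=np.array([.534,-.0244]); p=state()['tool_pos'][:2]-C; print(np.hypot(*p),np.arctan2(p[1],p[0]))
f=cam('wrist'); cv2.imwrite('pics/w4.png',f['pixels']); np.savez('w4.npz',**{k:np.array(x) for k,x in f.items()})
print(proj(f,[(.534,-.0244,.024)]))
E
```

```text
t 10.7 p [0.5994 0.0008 0.0601] yaw 0.3701 z [-0.    -0.001 -1.   ] F [-5.6 -0.6  3.7] M [-0.03   0.875  0.118] tau6 -0.313 g 0.138 59.31976497173309 q [-0.12  0.18  1.81 -0.    1.16  1.08]
0.07008755973232536 0.36754341127931484
[[325.46642728 356.78010315]]
```

View pics/w4.png

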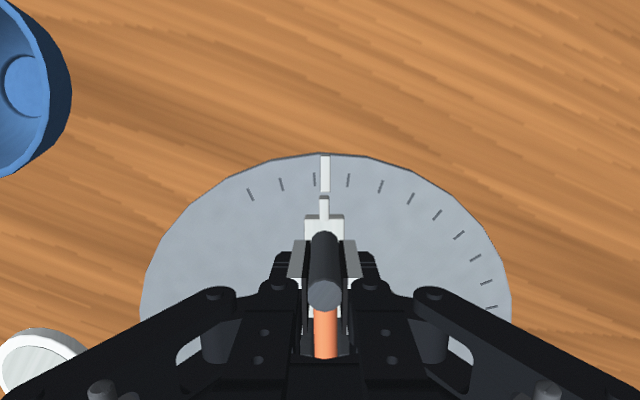

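The pointer at (323,207) meets the tab at (325,175) almost in line. I quantify it.

```bash
python3 - <<'E'
from h import *
f=dict(np.load('w4.npz')); im=f['pixels'].astype(int)
def mid(rows,z):
    o=[]
    for v in rows:
        c=np.where((im[v,300:350].min(1)>188))[0]+300
        if len(c): o.append((c.mean(),v)); print(v,c.min(),c.max(),end=' ; ')
    q=plane(f,o,z)[:,:2]; return q
C=np.array([.534,-.0244])
for n,r,z in (('tab',range(160,190),.019),('ptr',range(200,214),.024)):
    q=mid(r,z); d=q-C; print(n,q.mean(0),np.arctan2(d[:,1],d[:,0]).mean(),np.hypot(*d.T)[[0,-1]])
E
```

```text
160 321 329 ; 161 321 329 ; 162 321 329 ; 163 321 329 ; 164 321 329 ; 165 321 329 ; 166 321 329 ; 167 321 329 ; 168 321 329 ; 169 321 329 ; 170 321 329 ; 171 321 329 ; 172 321 329 ; 173 321 329 ; 174 321 329 ; 175 321 329 ; 176 321 329 ; 177 321 329 ; 178 321 329 ; 179 321 329 ; 180 321 329 ; 181 321 329 ; 182 321 329 ; 183 321 329 ; 184 321 329 ; 185 321 329 ; 186 321 329 ; 187 321 329 ; 188 321 329 ; 189 321 329 ; tab [0.62933821 0.01289974] 0.37293297096428574 [0.1095462  0.09510729]
200 319 327 ; 201 319 327 ; 202 319 327 ; 203 319 327 ; 204 319 327 ; 205 319 327 ; 206 319 327 ; 207 319 327 ; 208 319 327 ; 209 319 327 ; 210 319 327 ; 211 319 327 ; 212 320 327 ; 213 319 327 ; ptr [0.61518367 0.00843866] 0.384380198488271 [0.09085885 0.08426857]
```

The pointer is 0.011 rad past the mark, so I nudge it back, hold, release and lift.

Emit:
send_rows --steps '[{"translation":[0,0.08,0],"delta_rot":[0,0,0.01],"jaw":0.5},{"translation":[0,0.08,0],"delta_rot":[0,0,0.01],"jaw":0.5},{"translation":[0,0.08,0],"delta_rot":[0,0,0.01],"jaw":0.5},{"translation":[0,0.08,0],"delta_rot":[0,0,0.01],"jaw":2},{"translation":[0,0.08,0],"delta_rot":[0,0,0.01],"jaw":4.5},{"translation":[0,0.08,0],"delta_rot":[0,0,0.01],"jaw":5},{"translation":[0,0.08,-4],"delta_rot":[0,0,0.01],"jaw":5},{"translation":[0,0.08,-8],"delta_rot":[0,0,0.01],"jaw":5}]'

```text
time: 11.55
tool_pos: [0.5986, 0.0001, 0.1376]
tool_rot: [-0.001, 0.984, 0.178, -0.002]
contact_force: [1.0, -0.7, -0.3]
gripper_width: 0.585
grasp_force: 0.0
```

```bash
python3 st.py
```

```text
t 11.55 p [5.986e-01 1.000e-04 1.376e-01] yaw 0.3576 z [-0.003  0.001 -1.   ] F [ 1.  -0.7 -0.3] M [ 0.056 -0.031  0.039] tau6 -0.0 g 0.585 0.0 q [-0.12  0.08  1.77  0.    1.3   1.09]
```

Emit:
send_rows --steps '[{"translation":[-1,-0.3,-2],"delta_rot":[0,0,-0.11],"jaw":5},{"translation":[-2.5,-0.6,-5],"delta_rot":[0,0,-0.23],"jaw":5},{"translation":[-4.5,-1.1,-6],"delta_rot":[0,0,-0.36],"jaw":5},{"translation":[-6.5,-1.6,-6],"delta_rot":[0,0,-0.49],"jaw":5},{"translation":[-8.5,-2,-6],"delta_rot":[0,0,-0.62],"jaw":5},{"translation":[-10.3,-2.4,-6],"delta_rot":[0,0,-0.75],"jaw":5},{"translation":[-10.3,-2.4,-6],"delta_rot":[0,0,-0.88],"jaw":5},{"translation":[-10.3,-2.4,-6],"delta_rot":[0,0,-0.88],"jaw":5}]'

```text
time: 12.35
tool_pos: [0.4948, -0.0137, 0.1988]
tool_rot: [0.0, 0.815, 0.58, 0.001]
contact_force: [0.2, -0.3, -0.0]
gripper_width: 0.587
grasp_force: 0.0
```

```bash
python3 st.py; python3 - <<'E'
from meas import *
f=cam('wrist'); cv2.imwrite('pics/w5.png',f['pixels'])
for k,v in meas(f,np.array([.5340,-.0244])).items(): print(k,v)
E
```

```text
t 12.35 p [ 0.4948 -0.0137  0.1988] yaw 1.2372 z [ 0.001 -0.    -1.   ] F [ 0.2 -0.3 -0. ] M [ 0.012 -0.01   0.035] tau6 -0.583 g 0.587 0.0 q [-0.18 -0.23  1.96  0.    1.41  0.16]
C [ 0.534  -0.0244]
wing (0.4937885105609894, -0.012475460767745972)
size (0.06952031701803207, 0.01269631925970316)
wyaw 1.2388325895766878
nw 1362
post ((0.5977049469947815, 0.0016433321870863438), 0.008110256865620613)
mark (array([0.62923396, 0.01301562]), np.float64(0.09067048482982533), np.float64(0.11174754195174472))
mark_ang 0.3743543676463633
post_r_ang (np.float64(0.06882278273228164), np.float64(0.3880795745139222))
```

View pics/w5.png

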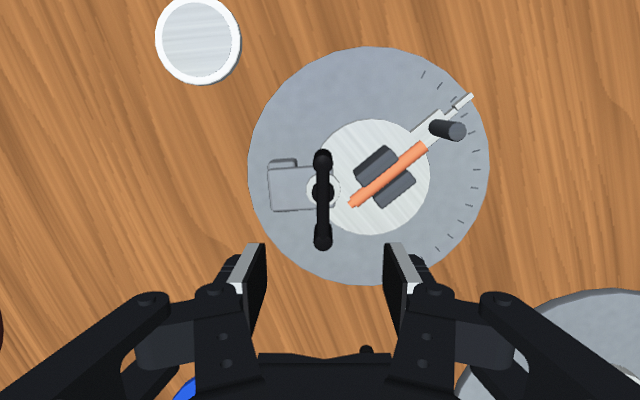

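The pointer at (453,108) is in line with the tab at (464,99), and the wing at column 323 is centred. I descend and grip.

Emit:
send_rows --steps '[{"translation":[0,0,4],"delta_rot":[0,0,0],"jaw":5},{"translation":[0,0,8],"delta_rot":[0,0,0],"jaw":5},{"translation":[0,0,11],"delta_rot":[0,0,0],"jaw":5},{"translation":[0,0,12],"delta_rot":[0,0,0],"jaw":4},{"translation":[0,0,12],"delta_rot":[0,0,0],"jaw":2},{"translation":[0,0,12],"delta_rot":[0,0,0],"jaw":0},{"translation":[0,0,12],"delta_rot":[0,0,0],"jaw":0},{"translation":[0,0,12],"delta_rot":[0,0,0],"jaw":0}]'

```text
time: 13.2
tool_pos: [0.494, -0.0131, 0.0797]
tool_rot: [-0.001, 0.815, 0.58, -0.001]
contact_force: [-8.0, 1.3, 2.0]
gripper_width: 0.09
grasp_force: 60.6
```

Emit:
send_rows --steps '[{"translation":[0,0,0],"delta_rot":[0,0,0.05],"jaw":0},{"translation":[0,0,0],"delta_rot":[0,0,0.12],"jaw":0},{"translation":[0,0,0],"delta_rot":[0,0,0.19],"jaw":0},{"translation":[0,0,0],"delta_rot":[0,0,0.26],"jaw":0},{"translation":[0,0,0],"delta_rot":[0,0,0.33],"jaw":0},{"translation":[0,0,0],"delta_rot":[0,0,0.4],"jaw":0},{"translation":[0,0,0],"delta_rot":[0,0,0.45],"jaw":0},{"translation":[0,0,0],"delta_rot":[0,0,0.5],"jaw":0}]'

```text
time: 14.0
tool_pos: [0.4946, -0.0134, 0.0798]
tool_rot: [-0.0, 0.933, 0.36, -0.0]
contact_force: [-5.0, 0.3, -0.1]
gripper_width: 0.094
grasp_force: 60.1
```

```bash
python3 st.py
```

```text
t 14.0 p [ 0.4946 -0.0134  0.0798] yaw 0.7359 z [-0.001  0.    -1.   ] F [-5.   0.3 -0.1] M [0.171 0.746 0.16 ] tau6 -0.228 g 0.094 60.14674723148346 q [-0.18 -0.09  2.05 -0.    1.19  0.66]
```

Emit:
send_rows --steps '[{"translation":[0,0,0],"delta_rot":[0,0,0.025],"jaw":0},{"translation":[0,0,0],"delta_rot":[0,0,0.05],"jaw":0},{"translation":[0,0,0],"delta_rot":[0,0,0.075],"jaw":0},{"translation":[0,0,0],"delta_rot":[0,0,0.1],"jaw":0},{"translation":[0,0,0],"delta_rot":[0,0,0.125],"jaw":0},{"translation":[0,0,0],"delta_rot":[0,0,0.15],"jaw":0},{"translation":[0,0,0],"delta_rot":[0,0,0.175],"jaw":0},{"translation":[0,0,0],"delta_rot":[0,0,0.2],"jaw":0}]'

```text
time: 14.8
tool_pos: [0.4948, -0.0137, 0.0798]
tool_rot: [0.0, 0.964, 0.265, -0.0]
contact_force: [-4.8, -0.2, 1.2]
gripper_width: 0.093
grasp_force: 60.3
```

```bash
python3 st.py
```

```text
t 14.8 p [ 0.4948 -0.0137  0.0798] yaw 0.5371 z [-0.001 -0.    -1.   ] F [-4.8 -0.2  1.2] M [0.093 0.838 0.203] tau6 -0.026 g 0.093 60.33425509929657 q [-0.18 -0.09  2.05 -0.    1.19  0.86]
```

Emit:
send_rows --steps '[{"translation":[0,0,0],"delta_rot":[0,0,0.02],"jaw":0},{"translation":[0,0,0],"delta_rot":[0,0,0.04],"jaw":0},{"translation":[0,0,0],"delta_rot":[0,0,0.06],"jaw":0},{"translation":[0,0,0],"delta_rot":[0,0,0.08],"jaw":0},{"translation":[0,0,0],"delta_rot":[0,0,0.1],"jaw":0},{"translation":[0,0,0],"delta_rot":[0,0,0.12],"jaw":0},{"translation":[0,0,0],"delta_rot":[0,0,0.14],"jaw":0},{"translation":[0,0,0],"delta_rot":[0,0,0.16],"jaw":0}]'

```text
time: 15.6
tool_pos: [0.4949, -0.0139, 0.0797]
tool_rot: [0.0, 0.982, 0.187, -0.0]
contact_force: [-5.0, -0.7, 0.6]
gripper_width: 0.094
grasp_force: 60.3
```

```bash
cat > avg.py <<'E'
from h import *
a=[]
for i in range(4): s=state(); a.append([s['ft_torque'][2],s['joint_efforts'][5],*s['contact_force'],s['time']]); grab_frame('wrist')
a=np.array(a); print(a.round(3)); x=R.from_quat(np.roll(s['tool_rot'],-1)).as_matrix(); print('mean Mz',a[:,0].mean(),'yaw',np.arctan2(x[1,0],x[0,0]),s['tool_pos'],s['gripper_width'])
E
python3 avg.py
```

```text
[[ 0.148  0.019 -5.001 -0.732  0.557 15.6  ]
 [ 0.112  0.187 -5.355 -0.539  0.727 15.65 ]
 [ 0.083  0.128 -4.508 -0.352  1.02  15.7  ]
 [ 0.078  0.066 -4.992 -1.193  0.92  15.75 ]]
mean Mz 0.10531383818067566 yaw 0.37768181139291634 [ 0.49491488 -0.01386209  0.07978939] 0.09386122128370152
```

Emit:
send_rows --steps '[{"translation":[0,0,0],"delta_rot":[0,0,0.02],"jaw":0},{"translation":[0,0,0],"delta_rot":[0,0,0.04],"jaw":0},{"translation":[0,0,0],"delta_rot":[0,0,0.06],"jaw":0},{"translation":[0,0,0],"delta_rot":[0,0,0.08],"jaw":0},{"translation":[0,0,0],"delta_rot":[0,0,0.1],"jaw":0},{"translation":[0,0,0],"delta_rot":[0,0,0.12],"jaw":0},{"translation":[0,0,0],"delta_rot":[0,0,0.14],"jaw":0},{"translation":[0,0,0],"delta_rot":[0,0,0.16],"jaw":0}]'

```text
time: 16.6
tool_pos: [0.4949, -0.0141, 0.0797]
tool_rot: [0.001, 0.994, 0.108, -0.0]
contact_force: [-5.3, -2.6, 0.8]
gripper_width: 0.091
grasp_force: 60.3
```

```bash
python3 st.py
```

```text
t 16.6 p [ 0.4949 -0.0141  0.0797] yaw 0.2174 z [-0.    -0.001 -1.   ] F [-5.3 -2.6  0.8] M [-0.109  0.685  0.238] tau6 0.041 g 0.091 60.290772914886475 q [-0.18 -0.09  2.05 -0.    1.19  1.18]
```

Emit:
send_rows --steps '[{"translation":[0,0,0],"delta_rot":[0,0,0.01],"jaw":0},{"translation":[0,0,0],"delta_rot":[0,0,0.02],"jaw":0},{"translation":[0,0,0],"delta_rot":[0,0,0.03],"jaw":0},{"translation":[0,0,0],"delta_rot":[0,0,0.04],"jaw":0},{"translation":[0,0,0],"delta_rot":[0,0,0.05],"jaw":0},{"translation":[0,0,0],"delta_rot":[0,0,0.06],"jaw":0},{"translation":[0,0,0],"delta_rot":[0,0,0.07],"jaw":0},{"translation":[0,0,0],"delta_rot":[0,0,0.08],"jaw":0}]'

```text
time: 17.4
tool_pos: [0.495, -0.0142, 0.0798]
tool_rot: [0.001, 0.998, 0.069, -0.0]
contact_force: [-5.0, -2.3, 0.2]
gripper_width: 0.095
grasp_force: 60.3
```

```bash
python3 st.py
```

```text
t 17.4 p [ 0.495  -0.0142  0.0798] yaw 0.1378 z [-0.    -0.001 -1.   ] F [-5.  -2.3  0.2] M [-0.173  0.781  0.169] tau6 0.136 g 0.095 60.27151107788086 q [-0.18 -0.09  2.05 -0.    1.19  1.26]
```

Emit:
send_rows --steps '[{"translation":[0,0,0],"delta_rot":[0,0,0.015],"jaw":0},{"translation":[0,0,0],"delta_rot":[0,0,0.03],"jaw":0},{"translation":[0,0,0],"delta_rot":[0,0,0.045],"jaw":0},{"translation":[0,0,0],"delta_rot":[0,0,0.06],"jaw":0},{"translation":[0,0,0],"delta_rot":[0,0,0.075],"jaw":0},{"translation":[0,0,0],"delta_rot":[0,0,0.09],"jaw":0},{"translation":[0,0,0],"delta_rot":[0,0,0.105],"jaw":0},{"translation":[0,0,0],"delta_rot":[0,0,0.12],"jaw":0}]'

```text
time: 18.2
tool_pos: [0.495, -0.0144, 0.0797]
tool_rot: [0.001, 1.0, 0.009, -0.0]
contact_force: [-5.4, -2.5, 0.4]
gripper_width: 0.092
grasp_force: 60.3
```

```bash
python3 st.py
```

```text
t 18.2 p [ 0.495  -0.0144  0.0797] yaw 0.0177 z [-0.    -0.002 -1.   ] F [-5.4 -2.5  0.4] M [-0.263  0.765  0.312] tau6 0.123 g 0.092 60.25422513484955 q [-0.18 -0.09  2.05 -0.    1.19  1.38]
```

Emit:
send_rows --steps '[{"translation":[0,0,0],"delta_rot":[0,0,0.003],"jaw":0},{"translation":[0,0,0],"delta_rot":[0,0,0.006],"jaw":0},{"translation":[0,0,0],"delta_rot":[0,0,0.009],"jaw":0},{"translation":[0,0,0],"delta_rot":[0,0,0.012],"jaw":0},{"translation":[0,0,0],"delta_rot":[0,0,0.015],"jaw":0},{"translation":[0,0,0],"delta_rot":[0,0,0.018],"jaw":0},{"translation":[0,0,0],"delta_rot":[0,0,0.021],"jaw":0},{"translation":[0,0,0],"delta_rot":[0,0,0.025],"jaw":0}]'

```text
time: 19.0
tool_pos: [0.495, -0.0144, 0.0797]
tool_rot: [0.001, 1.0, -0.003, -0.0]
contact_force: [-5.1, -1.9, -0.0]
gripper_width: 0.093
grasp_force: 60.3
```

```bash
python3 avg.py
```

```text
[[ 0.317  0.213 -5.098 -1.862 -0.027 19.   ]
 [ 0.285  0.239 -5.572 -3.633  0.859 19.05 ]
 [ 0.224  0.21  -4.624 -2.313  0.69  19.1  ]
 [ 0.236  0.2   -4.229 -3.843  0.581 19.15 ]]
mean Mz 0.26555325189492235 yaw -0.006828545670861939 [ 0.49500955 -0.01440104  0.07976769] 0.09468525515153699
```

Emit:
send_rows --steps '[{"translation":[0,0,0],"delta_rot":[0,0,0.003],"jaw":0},{"translation":[0,0,0],"delta_rot":[0,0,0.005],"jaw":0},{"translation":[0,0,0],"delta_rot":[0,0,0.008],"jaw":0},{"translation":[0,0,0],"delta_rot":[0,0,0.01],"jaw":0},{"translation":[0,0,0],"delta_rot":[0,0,0.013],"jaw":0},{"translation":[0,0,0],"delta_rot":[0,0,0.015],"jaw":0},{"translation":[0,0,0],"delta_rot":[0,0,0.018],"jaw":0},{"translation":[0,0,0],"delta_rot":[0,0,0.02],"jaw":0}]'

```text
time: 20.0
tool_pos: [0.495, -0.0144, 0.0798]
tool_rot: [0.001, 1.0, -0.013, 0.0]
contact_force: [-4.5, -3.4, 0.5]
gripper_width: 0.092
grasp_force: 60.3
```

```bash
python3 avg.py
```

```text
[[ 0.227  0.242 -4.451 -3.42   0.52  20.   ]
 [ 0.225  0.249 -4.514 -2.143 -0.407 20.05 ]
 [ 0.188  0.225 -4.651 -2.745 -0.314 20.1  ]
 [ 0.281  0.221 -5.424 -3.205  0.917 20.15 ]]
mean Mz 0.2301476263035326 yaw -0.026747974582591 [ 0.49500516 -0.01443306  0.07974427] 0.09381688149269415
```

Emit:
send_rows --steps '[{"translation":[0,0,0],"delta_rot":[0,0,0.005],"jaw":0},{"translation":[0,0,0],"delta_rot":[0,0,0.01],"jaw":0},{"translation":[0,0,0],"delta_rot":[0,0,0.015],"jaw":0},{"translation":[0,0,0],"delta_rot":[0,0,0.02],"jaw":0},{"translation":[0,0,0],"delta_rot":[0,0,0.025],"jaw":0},{"translation":[0,0,0],"delta_rot":[0,0,0.03],"jaw":0},{"translation":[0,0,0],"delta_rot":[0,0,0.035],"jaw":0},{"translation":[0,0,0],"delta_rot":[0,0,0.04],"jaw":0}]'

```text
time: 21.0
tool_pos: [0.495, -0.0145, 0.0797]
tool_rot: [0.001, 0.999, -0.033, 0.0]
contact_force: [-4.8, -4.0, -0.4]
gripper_width: 0.095
grasp_force: 60.3
```

```bash
python3 avg.py
```

```text
[[ 0.262  0.225 -4.831 -4.036 -0.366 21.   ]
 [ 0.194  0.252 -5.519 -3.443 -0.122 21.05 ]
 [ 0.189  0.222 -4.414 -2.669  0.436 21.1  ]
 [ 0.22   0.209 -5.122 -2.985 -0.556 21.15 ]]
mean Mz 0.21612364273365353 yaw -0.06682661202665088 [ 0.49498395 -0.014505    0.07973396] 0.09547962518435281
```

Emit:
send_rows --steps '[{"translation":[0,0,0],"delta_rot":[0,0,0.007],"jaw":0},{"translation":[0,0,0],"delta_rot":[0,0,0.015],"jaw":0},{"translation":[0,0,0],"delta_rot":[0,0,0.022],"jaw":0},{"translation":[0,0,0],"delta_rot":[0,0,0.03],"jaw":0},{"translation":[0,0,0],"delta_rot":[0,0,0.037],"jaw":0},{"translation":[0,0,0],"delta_rot":[0,0,0.045],"jaw":0},{"translation":[0,0,0],"delta_rot":[0,0,0.052],"jaw":0},{"translation":[0,0,0],"delta_rot":[0,0,0.06],"jaw":0}]'

```text
time: 22.0
tool_pos: [0.495, -0.0146, 0.0798]
tool_rot: [0.001, 0.998, -0.063, 0.0]
contact_force: [-5.0, -3.3, 1.0]
gripper_width: 0.092
grasp_force: 60.3
```

```bash
python3 avg.py
```

```text
[[ 0.241  0.214 -5.038 -3.262  1.022 22.   ]
 [ 0.237  0.267 -5.75  -3.57  -0.681 22.05 ]
 [ 0.194  0.235 -5.08  -3.564  0.075 22.1  ]
 [ 0.17   0.213 -5.465 -3.316  0.142 22.15 ]]
mean Mz 0.2106072518299514 yaw -0.1267819019026185 [ 0.49498095 -0.01457543  0.07974121] 0.09220376114262069
```

Emit:
send_rows --steps '[{"translation":[0,0,0],"delta_rot":[0,0,0.01],"jaw":0},{"translation":[0,0,0],"delta_rot":[0,0,0.02],"jaw":0},{"translation":[0,0,0],"delta_rot":[0,0,0.03],"jaw":0},{"translation":[0,0,0],"delta_rot":[0,0,0.04],"jaw":0},{"translation":[0,0,0],"delta_rot":[0,0,0.05],"jaw":0},{"translation":[0,0,0],"delta_rot":[0,0,0.06],"jaw":0},{"translation":[0,0,0],"delta_rot":[0,0,0.07],"jaw":0},{"translation":[0,0,0],"delta_rot":[0,0,0.08],"jaw":0}]'

```text
time: 23.0
tool_pos: [0.495, -0.0147, 0.0798]
tool_rot: [0.001, 0.995, -0.103, 0.0]
contact_force: [-4.8, -3.5, 0.9]
gripper_width: 0.094
grasp_force: 60.3
```

```bash
python3 avg.py
```

```text
[[ 0.3    0.225 -4.844 -3.458  0.909 23.   ]
 [ 0.248  0.292 -5.389 -3.491  0.811 23.05 ]
 [ 0.25   0.257 -4.197 -3.862  0.404 23.1  ]
 [ 0.243  0.228 -4.801 -3.817  0.468 23.15 ]]
mean Mz 0.2602516225024119 yaw -0.20676071332265025 [ 0.49495769 -0.01469155  0.07974351] 0.09453830377424557
```

Emit:
send_rows --steps '[{"translation":[0,0,0],"delta_rot":[0,0,0.005],"jaw":0},{"translation":[0,0,0],"delta_rot":[0,0,0.01],"jaw":0},{"translation":[0,0,0],"delta_rot":[0,0,0.015],"jaw":0},{"translation":[0,0,0],"delta_rot":[0,0,0.02],"jaw":0},{"translation":[0,0,0],"delta_rot":[0,0,0.025],"jaw":0},{"translation":[0,0,0],"delta_rot":[0,0,0.03],"jaw":0},{"translation":[0,0,0],"delta_rot":[0,0,0.035],"jaw":0},{"translation":[0,0,0],"delta_rot":[0,0,0.04],"jaw":0}]'

```text
time: 24.0
tool_pos: [0.4949, -0.0147, 0.0797]
tool_rot: [0.001, 0.992, -0.123, 0.0]
contact_force: [-5.0, -4.1, 0.4]
gripper_width: 0.096
grasp_force: 60.3
```

```bash
python3 avg.py
```

```text
[[ 0.305  0.277 -4.975 -4.062  0.378 24.   ]
 [ 0.249  0.304 -4.969 -4.066  0.955 24.05 ]
 [ 0.258  0.271 -4.591 -4.298  0.119 24.1  ]
 [ 0.243  0.259 -5.64  -5.041  0.315 24.15 ]]
mean Mz 0.2636226919375447 yaw -0.24660092464229497 [ 0.49498438 -0.01473652  0.0797683 ] 0.09591493238486473
```

Emit:
send_rows --steps '[{"translation":[0,0,0],"delta_rot":[0,0,0.01],"jaw":0},{"translation":[0,0,0],"delta_rot":[0,0,0.015],"jaw":0},{"translation":[0,0,0],"delta_rot":[0,0,0.02],"jaw":0},{"translation":[0,0,0],"delta_rot":[0,0,0.025],"jaw":0},{"translation":[0,0,0],"delta_rot":[0,0,0.03],"jaw":0},{"translation":[0,0,0],"delta_rot":[0,0,0.035],"jaw":0},{"translation":[0,0,0],"delta_rot":[0,0,0.04],"jaw":0},{"translation":[0,0,0],"delta_rot":[0,0,0.045],"jaw":0}]'

```text
time: 25.0
tool_pos: [0.495, -0.0148, 0.0798]
tool_rot: [0.001, 0.989, -0.145, 0.0]
contact_force: [-4.4, -5.6, 0.5]
gripper_width: 0.096
grasp_force: 60.3
```

```bash
python3 avg.py
```

```text
[[ 0.354  0.291 -4.376 -5.649  0.545 25.   ]
 [ 0.318  0.318 -4.64  -5.109  0.54  25.05 ]
 [ 0.241  0.286 -5.463 -4.768  0.637 25.1  ]
 [ 0.238  0.273 -5.023 -4.314  0.391 25.15 ]]
mean Mz 0.28763869507521045 yaw -0.2916043552337811 [ 0.494955   -0.01479486  0.07975214] 0.09588558514308688
```

Emit:
send_rows --steps '[{"translation":[0,0,0],"delta_rot":[0,0,0.015],"jaw":0},{"translation":[0,0,0],"delta_rot":[0,0,0.025],"jaw":0},{"translation":[0,0,0],"delta_rot":[0,0,0.03],"jaw":0},{"translation":[0,0,0],"delta_rot":[0,0,0.035],"jaw":0},{"translation":[0,0,0],"delta_rot":[0,0,0.04],"jaw":0},{"translation":[0,0,0],"delta_rot":[0,0,0.045],"jaw":0},{"translation":[0,0,0],"delta_rot":[0,0,0.05],"jaw":0},{"translation":[0,0,0],"delta_rot":[0,0,0.055],"jaw":0}]'

```text
time: 26.0
tool_pos: [0.4949, -0.0149, 0.0797]
tool_rot: [0.002, 0.985, -0.172, 0.0]
contact_force: [-4.1, -4.1, 0.1]
gripper_width: 0.097
grasp_force: 60.4
```

```bash
python3 avg.py
```

```text
[[ 0.418  0.308 -4.131 -4.069  0.075 26.   ]
 [ 0.285  0.335 -5.138 -5.283  0.94  26.05 ]
 [ 0.251  0.303 -5.207 -5.219  0.682 26.1  ]
 [ 0.274  0.291 -4.36  -5.053  0.222 26.15 ]]
mean Mz 0.30689622592581445 yaw -0.34652234448613395 [ 0.49493178 -0.01489526  0.07977069] 0.09751345818346138
```

Emit:
send_rows --steps '[{"translation":[0,0,0],"delta_rot":[0,0,0.02],"jaw":0},{"translation":[0,0,0],"delta_rot":[0,0,0.04],"jaw":0},{"translation":[0,0,0],"delta_rot":[0,0,0.05],"jaw":0},{"translation":[0,0,0],"delta_rot":[0,0,0.06],"jaw":0},{"translation":[0,0,0],"delta_rot":[0,0,0.065],"jaw":0},{"translation":[0,0,0],"delta_rot":[0,0,0.07],"jaw":0},{"translation":[0,0,0],"delta_rot":[0,0,0.075],"jaw":0},{"translation":[0,0,0],"delta_rot":[0,0,0.08],"jaw":0}]'

```text
time: 27.0
tool_pos: [0.4949, -0.015, 0.0797]
tool_rot: [0.002, 0.977, -0.212, 0.0]
contact_force: [-6.0, -5.0, 0.8]
gripper_width: 0.095
grasp_force: 60.4
```

```bash
python3 avg.py
```

```text
[[ 0.39   0.333 -5.987 -5.001  0.82  27.   ]
 [ 0.342  0.361 -5.371 -5.657 -0.458 27.05 ]
 [ 0.284  0.329 -5.819 -5.041  0.909 27.1  ]
 [ 0.296  0.317 -5.249 -5.169  0.933 27.15 ]]
mean Mz 0.32812825054947775 yaw -0.4264363426526889 [ 0.49488527 -0.01499449  0.07974426] 0.0956244326165325
```

Emit:
send_rows --steps '[{"translation":[0,0,0],"delta_rot":[0,0,0.02],"jaw":0},{"translation":[0,0,0],"delta_rot":[0,0,0.03],"jaw":0},{"translation":[0,0,0],"delta_rot":[0,0,0.035],"jaw":0},{"translation":[0,0,0],"delta_rot":[0,0,0.04],"jaw":0},{"translation":[0,0,0],"delta_rot":[0,0,0.045],"jaw":0},{"translation":[0,0,0],"delta_rot":[0,0,0.05],"jaw":0},{"translation":[0,0,0],"delta_rot":[0,0,0.055],"jaw":0},{"translation":[0,0,0],"delta_rot":[0,0,0.06],"jaw":0}]'

```text
time: 28.0
tool_pos: [0.4949, -0.0151, 0.0798]
tool_rot: [0.002, 0.971, -0.241, 0.0]
contact_force: [-5.9, -5.5, 0.4]
gripper_width: 0.095
grasp_force: 60.4
```

```bash
python3 avg.py
```

```text
[[ 0.406  0.353 -5.916 -5.528  0.39  28.   ]
 [ 0.317  0.38  -6.173 -5.588  1.755 28.05 ]
 [ 0.325  0.348 -4.846 -5.661  1.415 28.1  ]
 [ 0.377  0.336 -5.421 -6.114  0.969 28.15 ]]
mean Mz 0.35634137058727205 yaw -0.48632029934263016 [ 0.49486859 -0.01505675  0.07976029] 0.09324024437628042
```

The moment is about 0.13 above free turning, so roughly 0.32–0.38 N m and inside the firm band. I release and lift.

Emit:
send_rows --steps '[{"translation":[0,0,0],"delta_rot":[0,0,0],"jaw":1.5},{"translation":[0,0,0],"delta_rot":[0,0,0],"jaw":3.5},{"translation":[0,0,0],"delta_rot":[0,0,0],"jaw":5},{"translation":[0,0,0],"delta_rot":[0,0,0],"jaw":5},{"translation":[0,0,-3],"delta_rot":[0,0,0],"jaw":5},{"translation":[0,0,-7],"delta_rot":[0,0,0],"jaw":5},{"translation":[0,0,-12],"delta_rot":[0,0,0],"jaw":5},{"translation":[0,0,-16],"delta_rot":[0,0,0],"jaw":5}]'

```text
time: 29.0
tool_pos: [0.4953, -0.0135, 0.2414]
tool_rot: [-0.0, 0.97, -0.241, 0.001]
contact_force: [-0.3, -0.2, -0.8]
gripper_width: 0.587
grasp_force: 0.0
```

```bash
python3 st.py; python3 - <<'E'
from meas import *
for i in range(3): f=cam('wrist')
cv2.imwrite('pics/w6.png',f['pixels'])
for k,v in meas(f,np.array([.5340,-.0244])).items(): print(k,v)
E
```

```text
t 29.0 p [ 0.4953 -0.0135  0.2414] yaw -0.4871 z [ 0.003 -0.    -1.   ] F [-0.3 -0.2 -0.8] M [ 0.013 -0.003 -0.052] tau6 0.0 g 0.587 0.0 q [-0.18 -0.26  1.91  0.    1.49  1.88]
C [ 0.534  -0.0244]
wing (0.49412527680397034, -0.013883722946047783)
size (0.012561377137899399, 0.06891490519046783)
wyaw -0.4738628265559519
nw 966
post ((0.5979053378105164, 0.0012128138914704323), 0.007212972268462181)
mark (array([0.62786553, 0.01396887]), np.float64(0.09257889749394087), np.float64(0.11187420773748392))
mark_ang 0.3880388678224295
post_r_ang (np.float64(0.06884699293444346), np.float64(0.38118983554366365))
```

View pics/w6.png

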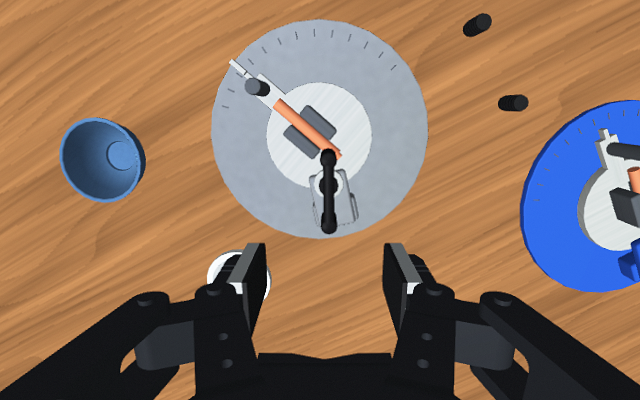

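The wing followed the gripper, at -0.47 rad, and the pointer at (243,70) still lines up with the tab. Nothing around it was disturbed, so I hand in.

```bash
python3 -c "
from plant import *
print(job_done())"
```

```text
the job is handed in; nothing more can be done
None
```

I loosened the wing knob, swung the head until the pointer lined up with the tab to within about 0.01 rad, tightened the knob to an estimated 0.32–0.38 N m, let go of everything and handed the job in; the hand-in gave no verdict, and the shoe's press force could not be measured directly.

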